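# Shift a capacitor under the bench microscope

## Robot

A 7-joint arm with a two-finger parallel gripper is mounted at the origin on the work surface. World frame = base frame: x ahead of the robot, y to its left, z up, the work surface at z = 0. Lengths are in m, angles in rad, forces in N, time in s.
With the tool pointing down it reaches from about 0.35 to 0.9 m from the base axis. Payload 19.9 kg.
Tool frame: the origin (TCP) lies on the mounting face of the last link; the fingertips stand 199 mm ahead of it and the grasp point (between the pads) lies 180 mm ahead of it; z points along the fingers, y is the line along which they close (so a half turn about z gives the same grasp; the last joint's range is limited). The gripper opens to 94 mm and grips with 3 to 60 N. Pads are 16 mm wide; open, the fingers measure 119 mm over their backs; the gripper's body (75 mm by 177 mm) begins 78 mm behind the grasp point.
Start: joints at [-0.042, 0.417, -0.01, 1.614, 0.005, 1.111, -0.053], TCP at [0.625, 0, 0.405] pointing down, gripper open.
Joint ranges: [-2.81, 2.81], [-0.39, 2.02], [-1.27, 1.25], [0.06, 2.57], [-1.19, 4.33], [0.19, 2], [-2.82, 2.82]. Speed limits (rad/s): [1.89, 1.89, 2.39, 2.39, 3.01, 3.01, 3.01].

## Interface

Orientations are given as a rotation vector (axis times angle).
In Python, from station import robot gives the robot as it stands.
- The arm moves only by the shell command python3 -m jog 'ROWS'. ROWS is JSON, a list of rows, each a list of 3 entries, a list of its own where there are three numbers: the shift along the tool's x, y, z in units of 40 mm (1.0 is 40 mm), then the turn, a rotation vector about the tool's x, y, z in units of 8 degrees (1.0 is 8 degrees), then the closure, from 0 (fully open) to 1 (shut). In form: [[[x, y, z], [ax, ay, az], hand], ...]. A call has 1 to 12 rows; each row is the pose to reach, as a shift and turn from the pose commanded when the call began, along the tool's axes at that moment; what a row does not reach only later rows make up. A row lasts 1/8 s, in which the tool goes at most 62.5 mm and 10.7 degrees, less where a joint would pass 70% of its speed; a pose out of reach is approached as far as the arm can. A call with a gripper value outside its range is refused whole. The fingers move at their own pace and stop on an object; the grip force is fixed at half the most. Time passes only in rows, so rows that repeat a pose let the fingers close. It gives the time, the measured TCP pose, the force, the opening and the grip force at its end, in the units of the state.
- robot.get_obs(): the state, without advancing time (a new reading comes with each control period).
- robot.camera(name): name is "scene" or "side" or "wrist"; returns (picture, depth): 384x512x3 uint8, red, green, blue; 384x512 float32, m along the optical axis (not along the pixel's ray), 0 where there is no reading.
- robot.camera_model(name): a dict with "intrinsics" (3x3 intrinsics, pixels), "extrinsics" (4x4, takes a point from camera to world coordinates); the wrist camera has in their place "T_tool_cam" (4x4, takes a point from camera to tool coordinates, whose origin is the TCP and whose axes are the flange's). Camera axes: x right, y down, z forward; pixel columns grow to the right and rows downward; lengths in m; the calibration is good to about 2 mm. A picture is of the moment at which its call begins: read the wrist's pose just before it. camera_model takes no time and is no camera call.
- robot.hand_in(): hands the job in; it is judged then, once.
The state is a dict: "time_s": time; "joint_pos": joint angles; "joint_velocities": joint speeds; "tau": joint torques, N m; "eef_pos": TCP position; "tool_rot": TCP orientation; "ft_force": force on the tool from outside, world axes, zero at the start; "moment": the same for the moment, N m; "gripper_width": finger opening in m; "grasp_force": force on a finger pad.
Only numpy, scipy, OpenCV 4.12 (cv2) and the standard library are available. Lean on these libraries where they do the work, as an engineer would, in place of code of your own. Each camera call takes 0.05 s, during which the arm holds its last target. There are 200 camera calls.

## Task

Pull the big blue capacitor out of the corner of the yellow bin where it is wedged, and stand it upright, terminals up, in the middle of the black pad on the microscope's sliding carriage, which waits at its first detent: set it down, do not drop it. Then squeeze the red release tab against the black grip post, slide the carriage to the next detent, under the lens, and let go so that it locks there with the capacitor still standing on the pad. Leave the other things on the bench where they are.

Things in the scene. Friction and masses are not known exactly. Their poses are not given: they have to be found in the camera images.
- capacitor: Dark blue cylindrical capacitor, 30 mm diameter, 95 mm tall, about 110 g, aluminium rim and two small lugs (look only) at its top. Origin: centre of its bottom end; z runs along its axis to the terminal end. It starts leaning about 27 degrees from vertical, terminal end up and out over the bin's corner, bottom end wedged behind a low rib; it pulls out freely along its axis.
- bin: Yellow square open bin, fixed, 130 x 130 mm, walls 4 mm thick, 45 mm high, floor 4 mm. Origin: centre of its underside. Its x and y axes are its DIAGONALS: the capacitor's corner lies 92 mm along its own -x and the capacitor leans to -x, in the bin's xz plane. A rib (top 26 mm above the table), 70 mm long along y, stands at x = -30 mm.
- microscope: White microscope stand, fixed. Origin: on the table under the lens axis; z up, y: the way the carriage slides to further detents, -x: the side of the grip. Base plate 16 mm high, x -120 to 200, y -210 to 210 mm. White head 90 x 90 mm over the origin, z 257 to 343 mm, eyepieces to +x, up to 425 mm high. Pillar 30 mm thick at x 165, y 0, 356 mm high, boom to the head at z 265 to 305 mm.
- lens (a point): Lens axis at the underside of the black ring lamp (84 mm diameter), 170 mm above the table. Axes as the microscope's.
- carriage (a joint): Position of the carriage along the microscope's +y, in m: 0 at the first detent (start, 110 mm short of the lens axis), 0.110 at the next (pad under the lens), 0.220 at the last. It can leave a detent only while the tab is squeezed; locked it has 2 mm play either way, unlocked it slides with about 1.5 N of friction.
- tab (a joint): Angle of the red release tab, rad: 0 released (locked when in a detent), 0.2 squeezed to its stop; the tooth is clear of the notch above 0.16. Sprung: about 3 N at the grip point to start, 6 N to reach the stop; springs back when let go. Let go between detents it stays at about 0.13, tooth on the bar; it drops into a notch when let go within about 2 mm of the detent.
- pad (a point): Centre of the top of the carriage at the round black rubber pad (50 mm diameter, flush), 40 mm above the table. The carriage deck is 100 x 90 mm. Axes as the microscope's.
- grip (a point): Point to pinch on the slider grip, midway between post and squeezed tab, 67 mm above the table, 99 mm from the pad centre on the -x side. Axes as the microscope's. Black post and red tab, 22 mm deep, rise from 36 mm height and lean 25 degrees from vertical to -x; the point is 34 mm up this slope, the top 18 mm further. So come in tilted 25 degrees, hand on the -x side, pinching along y.
- tab_face (a point): Outer face of the red tab at the height of the grip point (moves with the tab). The fixed post, 12 mm thick, is on the -y side, the red tab on the +y side. Over both: 30 mm wide here when released (33 mm at the top), 22 mm when squeezed. At its foot a flat red arm of the tab reaches 46 mm to +y from the grip point, its top 36 mm above the table, 43 mm when squeezed.
- tape: Brown tape roll lying flat, 68 mm diameter, 18 mm high; bystander. Origin: centre of underside.
- flux: Green round tub, 56 mm diameter, 26 mm high; bystander. Origin: centre of underside.
- solvent: White bottle with a blue cap, 60 mm diameter, 140 mm high; bystander. Origin: centre of underside.
- board: Green circuit board lying flat, 90 x 60 mm, 8 mm high; bystander. Origin: centre of underside.
- brush: Brush lying flat, 150 mm long; bystander.
Things that resemble listed ones, but are neither listed nor needed, are in the scene too. There is more than one size of the capacitor; the one meant has the size given above.

How it is judged:
By the outcome, as a careful person would: the job done as asked, in the order asked, and still so for the second after the job is handed in, with the robot touching nothing.
It also fails if it takes over 69 s, if anything falls off the work surface, if the arm or the gripper's body presses on something with over 40 N, if the wrist force passes 120 N, or if a joint passes its speed limit or range.

## Working session

There is one attempt and no reset: what is moved stays moved. The work goes in short steps, Python scripts to look and compute and a shell command to move; the robot and the scene stay as the last step left them, time stands still between calls to the robot, and variables do not carry over. Pictures are saved under pics/ and viewed, at most 11 in all, crops included, and the job is handed in when it is done.

```bash
mkdir -p pics; ls; cat > h.py <<'E'
import numpy as np, cv2
from station import robot
from scipy.spatial.transform import Rotation as R
def grab(n):
    o=robot.get_obs(); p,d=robot.camera(n); m=robot.camera_model(n)
    K=np.array(m['intrinsics'])
    if 'extrinsics' in m: T=np.array(m['extrinsics'])
    else:
        W=np.eye(4); W[:3,:3]=R.from_rotvec(o['tool_rot']).as_matrix(); W[:3,3]=o['eef_pos']; T=W@np.array(m['T_tool_cam'])
    np.savez(f'{n}.npz',p=p,d=d,K=K,T=T)
    return p,d,K,T
def load(n):
    f=np.load(f'{n}.npz'); return f['p'],f['d'],f['K'],f['T']
def cloud(n):
    p,d,K,T=load(n); v,u=np.mgrid[:384,:512]
    c=np.stack([(u-K[0,2])/K[0,0]*d,(v-K[1,2])/K[1,1]*d,d],-1)
    w=c@T[:3,:3].T+T[:3,3]; w[d==0]=np.nan; return p,w
E
python3 - <<'E'
from h import *
print(robot.get_obs())
for n in('scene','side'):
    p,*_=grab(n); print(_[1],_[2]); cv2.imwrite(f'pics/{n}0.png',cv2.resize(p[:,:,::-1],(800,600)))
E
```

```text
pics
{'time_s': 0.0, 'joint_pos': array([-0.04149425,  0.41796078, -0.01030037,  1.61416894,  0.00469174,
        1.11068897, -0.05298868]), 'joint_velocities': array([-2.54541942e-04, -1.50907122e-03,  1.15578868e-04, -3.28904294e-04,
       -5.89492705e-05, -5.43467774e-04,  1.69155732e-04]), 'tau': array([ 3.52895018e-03, -8.51262331e+01,  6.40313700e-01, -4.25991547e+01,
       -4.87577857e-02,  1.87510403e-02,  1.73272206e-04]), 'eef_pos': array([6.24865984e-01, 1.29509705e-06, 4.04035584e-01]), 'tool_rot': array([-2.22087511e+00, -2.22089225e+00,  1.42509762e-03]), 'ft_force': array([ 0.7674978 ,  0.38949815, -0.12606792]), 'moment': array([0.03120487, 0.06534744, 0.04624249]), 'grasp_force': 0.0, 'gripper_width': 0.09383878724906222}
[[437.77639462   0.         257.33221923]
 [  0.         437.77639462 187.17102079]
 [  0.           0.           1.        ]] [[-0.8034683   0.35000871 -0.48159381  0.97936049]
 [ 0.59497619  0.44350283 -0.67030483  0.60460379]
 [-0.02102431 -0.82510554 -0.56458731  0.70137096]
 [ 0.          0.          0.          1.        ]]
[[433.62070512   0.         259.23118737]
 [  0.         433.62070512 195.68613576]
 [  0.           0.           1.        ]] [[ 0.96392276 -0.21542936  0.15634293  0.3290782 ]
 [-0.26577888 -0.74663268  0.60983705 -0.76309588]
 [-0.01464606 -0.62938846 -0.7769528   1.01638639]
 [ 0.          0.          0.          1.        ]]
```

View pics/scene0.png

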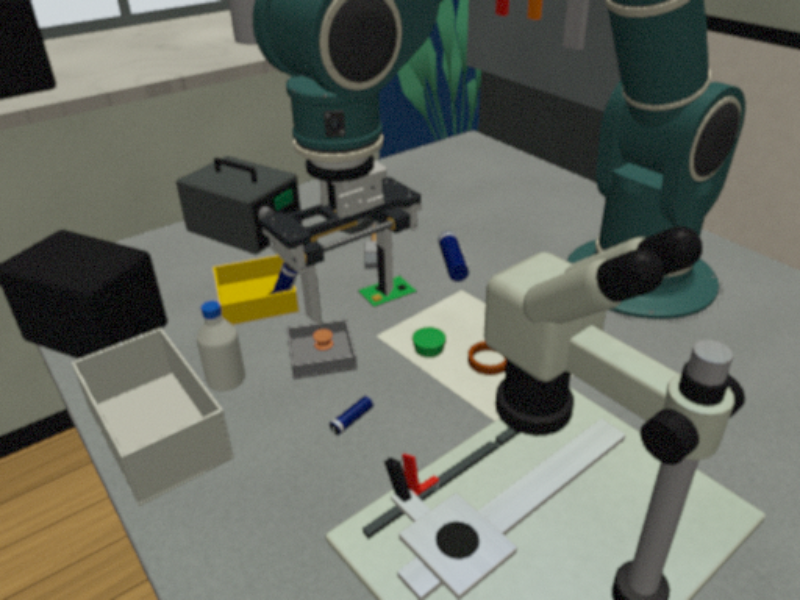

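View pics/side0.png

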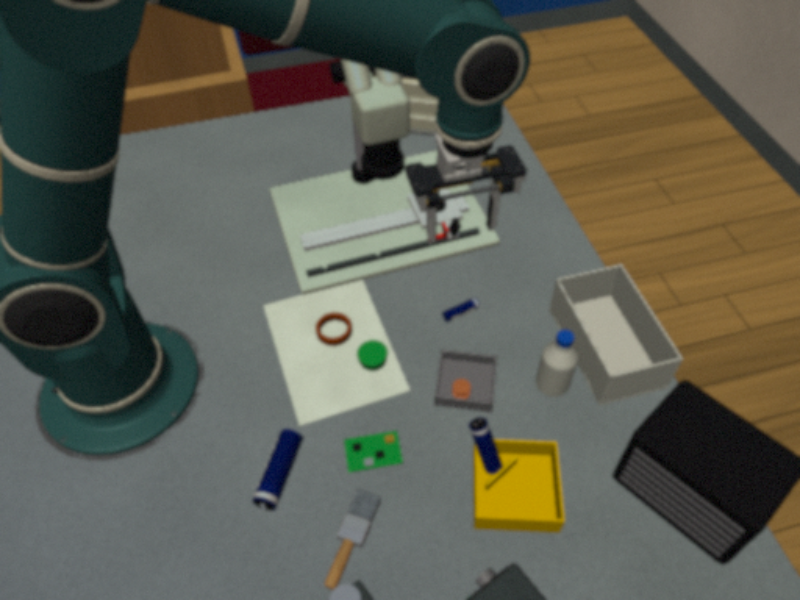

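The side view shows the bin at about (520,485) with the capacitor leaning over its upper-left corner, top at (480,427). The scene view shows the pad at (458,540) and the post and tab at (395–415,475). Next I'll measure these from the depth data.

```bash
python3 - <<'E'
from h import *
for n in('side','scene'):
    p,w=cloud(n); hsv=cv2.cvtColor(p,cv2.COLOR_RGB2HSV); H,S,V=[hsv[...,i].astype(int) for i in range(3)]
    ok=~np.isnan(w[...,0])
    y=ok&(H>20)&(H<33)&(S>170)&(V>90)&(w[...,2]<.08)&(w[...,2]>-.01)&(w[...,1]<.0)if n=='side' else ok&(H>20)&(H<33)&(S>170)&(V>90)&(w[...,2]<.08)
    q=w[y]; t=q[(q[:,2]>.040)&(q[:,2]<.05)]
    r=cv2.minAreaRect((t[:,:2]*1000).astype(np.float32)); print(n,'bin',len(q),len(t),r,cv2.boxPoints(r).round().tolist())
    b=ok&(H>105)&(H<130)&(S>130)&(V>25)&(w[...,2]>.0)&(w[...,2]<.14)
    nb,l,st,ce=cv2.connectedComponentsWithStats(b.astype(np.uint8))
    for i in range(1,nb):
        if st[i,4]>60: print('blue',ce[i].round(),st[i,4],np.median(w[l==i],0).round(3),np.nanmin(w[l==i],0).round(3),np.nanmax(w[l==i],0).round(3))
    r_=ok&((H<6)|(H>174))&(S>150)&(V>90)&(w[...,2]<.12)&(w[...,2]>.02)
    nb,l,st,ce=cv2.connectedComponentsWithStats(r_.astype(np.uint8))
    for i in range(1,nb):
        if st[i,4]>20: print('red',ce[i].round(),st[i,4],np.median(w[l==i],0).round(3),np.nanmin(w[l==i],0).round(3),np.nanmax(w[l==i],0).round(3))
p,w=cloud('scene')
# pad: dark pixels at z~.04
g=p.max(2); m=(g<60)&(abs(w[...,2]-.04)<.008)&(np.mgrid[:384,:512][0]>320)&(abs(np.mgrid[:384,:512][1]-293)<30)
q=w[m]; print('pad',m.sum(),q.mean(0),(q.max(0)+q.min(0))/2,q.max(0)-q.min(0))
d=(abs(w[...,2]-.04)<.006)&(np.linalg.norm(w[...,:2]-q.mean(0)[:2],axis=-1)<.075)
print('deck',cv2.minAreaRect((w[d][:,:2]*1000).astype(np.float32)))
b=(abs(w[...,2]-.016)<.005)&(np.linalg.norm(w[...,:2]-q.mean(0)[:2],axis=-1)<.6)&(g>150)
print('base',cv2.minAreaRect((w[b][:,:2]*1000).astype(np.float32)))
np.set_printoptions(precision=3,suppress=True)
for u,v in[(211,341),(330,259),(370,230),(488,330),(345,270),(298,345)]: print((u,v),w[v,u])
E
```

```text
side bin 2854 345 ((598.7927856445312, -373.8747253417969), (132.01271057128906, 128.45269775390625), 71.83824920654297) [[517.0, -417.0], [639.0, -457.0], [680.0, -331.0], [558.0, -291.0]]
blue [293. 198.] 78 [ 0.622 -0.017  0.021] [ 0.597 -0.028  0.009] [ 0.653 -0.006  0.025]
blue [179. 296.] 516 [ 0.253 -0.245  0.037] [ 0.216 -0.292  0.024] [ 0.29  -0.189  0.043]
blue [312. 289.] 193 [ 0.568 -0.326  0.058] [ 0.551 -0.342  0.018] [ 0.584 -0.309  0.089]
red [282. 150.] 21 [0.645 0.162 0.038] [0.633 0.136 0.026] [0.651 0.168 0.076]
scene bin 1588 218 ((601.760986328125, -372.1355285644531), (134.54452514648438, 126.31159973144531), 72.2470932006836) [[521.0, -417.0], [641.0, -455.0], [682.0, -327.0], [562.0, -289.0]]
blue [290. 165.] 289 [ 0.268 -0.219  0.034] [ 0.22  -0.293  0.005] [ 0.293 -0.182  0.041]
blue [181. 180.] 69 [ 0.577 -0.3    0.066] [ 0.568 -0.316  0.047] [ 0.586 -0.287  0.084]
blue [227. 263.] 169 [ 0.626 -0.008  0.02 ] [ 0.598 -0.022  0.01 ] [0.654 0.005 0.025]
red [266. 304.] 224 [0.651 0.162 0.053] [0.617 0.14  0.032] [0.658 0.174 0.082]
pad 447 [0.65823242 0.25047467 0.04004001] [0.65794715 0.25017932 0.04038758] [0.0448682  0.04511828 0.00606662]
deck ((659.3984985351562, 238.76966857910156), (91.3951416015625, 126.13580322265625), 3.454773187637329)
base ((556.0894775390625, 116.15969848632812), (419.6596374511719, 657.11572265625), 2.974440574645996)
(211, 341) [0.759 0.14  0.016]
(330, 259) [0.582 0.249 0.2  ]
(370, 230) [nan nan nan]
(488, 330) [0.338 0.433 0.016]
(345, 270) [0.576 0.278 0.194]
(298, 345) [0.651 0.257 0.041]
```

```bash
python3 - <<'E'
from h import *
from scipy.optimize import least_squares
np.set_printoptions(precision=4,suppress=True)
Q=[]
for n in('side','scene'):
    p,w=cloud(n); hsv=cv2.cvtColor(p,cv2.COLOR_RGB2HSV); H,S,V=[hsv[...,i].astype(int) for i in range(3)]
    b=(H>105)&(H<130)&(S>130)&(V>25)&(w[...,2]>.015)&(w[...,2]<.12)&(abs(w[...,0]-.57)<.05)&(abs(w[...,1]+.31)<.05)
    Q.append(w[b])
for nm,q in(('side',Q[0]),('scene',Q[1]),('both',np.vstack(Q))):
    def f(v):
        a=np.array([np.sin(v[3])*np.cos(v[2]),np.sin(v[3])*np.sin(v[2]),np.cos(v[3])])
        d=q-np.array([v[0],v[1],.06]); return np.linalg.norm(np.cross(d,a),axis=1)-.015
    g=lambda v:np.r_[f([v[0],v[1],np.radians(117),np.radians(27)])]
    s=least_squares(g,[.572,-.325],loss='soft_l1',f_scale=.002); print(nm,'axis at z=.06',s.x,'rms',np.sqrt(np.mean(s.fun**2)))
    if nm=='both':
        s=least_squares(f,[*s.x,2.04,.47],loss='soft_l1',f_scale=.002); print('free',s.x[:2],np.degrees(s.x[2:]))
for n in('side','scene'):
    p,w=cloud(n); g=p.min(2).astype(int)
    m=(abs(w[...,2]-.016)<.006)&(w[...,1]>.125)&(w[...,0]>.2)&(w[...,0]<.9)&(g>110)
    r=cv2.minAreaRect((w[m][:,:2]*1000).astype(np.float32)); print(n,'plate',m.sum(),r,cv2.boxPoints(r).round().tolist())
    # black rack: dark strip at plate level
    k=(p.max(2)<75)&(w[...,2]>.012)&(w[...,2]<.032)&(w[...,0]>.3)&(w[...,0]<.85)&(w[...,1]>.12)&(w[...,1]<.24)
    l=cv2.fitLine((w[k][:,:2]*1000).astype(np.float32),cv2.DIST_HUBER,0,.01,.01).ravel(); print('strip',k.sum(),l,np.degrees(np.arctan2(l[1],l[0])))
    d=(abs(w[...,2]-.2)<.5)&(p.max(2)<60)&(abs(w[...,0]-.548)<.06)&(abs(w[...,1]-.25)<.07)&(w[...,2]>.165)&(w[...,2]<.2)
    print('lamp',d.sum(),np.nanmin(w[d],0),np.nanmax(w[d],0))
E
```

```text
side axis at z=.06 [ 0.5678 -0.3092] rms 0.0014351892500747295
scene axis at z=.06 [ 0.5682 -0.3112] rms 0.0011714109520368013
both axis at z=.06 [ 0.5675 -0.3093] rms 0.0014398172745852993
free [ 0.5676 -0.3095] [117.8155  26.1758]
side plate 5001 ((548.143798828125, 286.9435729980469), (420.5880126953125, 326.36895751953125), 2.939162492752075) [[330.0, 439.0], [346.0, 113.0], [767.0, 135.0], [750.0, 461.0]]
strip 236 [  0.9988   0.0488 531.9626 155.9589] 2.7972076
lamp 235 [0.5081 0.2021 0.1733] [0.5867 0.2712 0.1998]
scene plate 14604 ((547.9706420898438, 284.78692626953125), (421.1853332519531, 319.84417724609375), 2.7880210876464844) [[330.0, 434.0], [345.0, 115.0], [766.0, 135.0], [751.0, 455.0]]
strip 270 [  0.9984   0.0561 606.3949 167.9256] 3.2148986
lamp 728 [0.5163 0.209  0.172 ] [0.5931 0.2875 0.2   ]
```

```bash
cat >> h.py <<'E'
np.set_printoptions(precision=4,suppress=True)
YM=np.array([-np.cos(np.radians(2.9)),-np.sin(np.radians(2.9)),0]); XM=np.array([-YM[1]*-1,-YM[0],0]); Z=np.array([0,0,1.])
PAD=np.array([.659,.2507,.04])
BX=np.array([np.cos(np.radians(117.4)),np.sin(np.radians(117.4)),0]); AX=np.sin(np.radians(27))*BX+np.cos(np.radians(27))*Z
def rot(z,y): z=z/np.linalg.norm(z); y=y-z*(y@z); y/=np.linalg.norm(y); return np.c_[np.cross(y,z),y,z]
def to(grasp,Rt,back=0.,ref=None):
    """jog units from present pose to grasp point `grasp`, backed off by `back`"""
    o=robot.get_obs(); R0=R.from_rotvec(o['tool_rot']).as_matrix() if ref is None else ref[1]
    p0=o['eef_pos'] if ref is None else ref[0]
    pt=np.asarray(grasp)-(.18+back)*Rt[:,2]
    print('shift',R0.T@(pt-p0)/.04,'turn',np.degrees(R.from_matrix(R0.T@Rt).as_rotvec())/8,'tcp',pt)
    return pt,Rt
def st():
    o=robot.get_obs(); print(o['time_s'],'q',o['joint_pos'],'F',o['ft_force'],'w',o['gripper_width'],'gf',o['grasp_force'],'p',o['eef_pos'],'r',o['tool_rot'])
E
python3 - <<'E'
from h import *
print(XM,YM)
RC=rot(-AX,np.array([BX[1],-BX[0],0]))
C=np.array([.5676,-.3095,.06])+.0248*AX
r=to(C,RC,.09); to(C,RC,0,r)
E
```

```text
[-0.0506  0.9987  0.    ] [-0.9987 -0.0506  0.    ]
shift [-4.767  -2.9696  2.039 ] turn [-0.8147 -3.3111 -3.3591] tcp [ 0.506  -0.1907  0.3227]
shift [-0.    0.    2.25] turn [0. 0. 0.] tcp [ 0.5248 -0.227   0.2425]
```

```bash
python3 -m jog '[[[-0.8,-0.5,0.2],[-0.14,-0.55,-0.56],0],[[-1.6,-1.0,0.4],[-0.28,-1.1,-1.12],0],[[-2.4,-1.5,0.6],[-0.4,-1.65,-1.68],0],[[-3.2,-2.0,0.9],[-0.54,-2.2,-2.24],0],[[-4,-2.5,1.4],[-0.68,-2.76,-2.8],0],[[-4.77,-2.97,2.04],[-0.81,-3.31,-3.36],0],[[-4.77,-2.97,2.04],[-0.81,-3.31,-3.36],0],[[-4.77,-2.97,2.04],[-0.81,-3.31,-3.36],0]]'
python3 - <<'E'
from h import *
p,*_=grab('wrist'); st(); cv2.imwrite('pics/w1.png',cv2.resize(p[:,:,::-1],(640,480)))
RC=rot(-AX,np.array([BX[1],-BX[0],0])); C=np.array([.5676,-.3095,.06])+.0248*AX
to(C,RC)
# project expected axis points
p,d,K,T=load('wrist')
for s in(0,95):
    X=np.array([.5676,-.3095,.06])+(s-55.2)/1000*AX; c=np.linalg.inv(T)@np.r_[X,1]; print(s,(K@c[:3]/c[2])[:2]*1.25)
E
```

```text
time_s: 1.1
eef_pos: [0.5067, -0.1903, 0.3233]
tool_rot: [1.413, 2.323, -0.338]
ft_force: [0.7, -0.7, 0.1]
gripper_width: 0.094
grasp_force: 0.0
1.15 q [0.0745 0.3169 0.1648 2.0189 0.5814 0.5723 0.2452] F [-0.2948 -0.8638  0.3764] w 0.09401342656705666 gf 0.0 p [ 0.5069 -0.1901  0.3235] r [ 1.4124  2.3229 -0.3373]
shift [ 0.0065 -0.0291  2.2696] turn [ 0.0094 -0.0013 -0.0026] tcp [ 0.5248 -0.227   0.2425]
0 [322.929  223.8684]
95 [322.4443 255.4826]
```

View pics/w1.png

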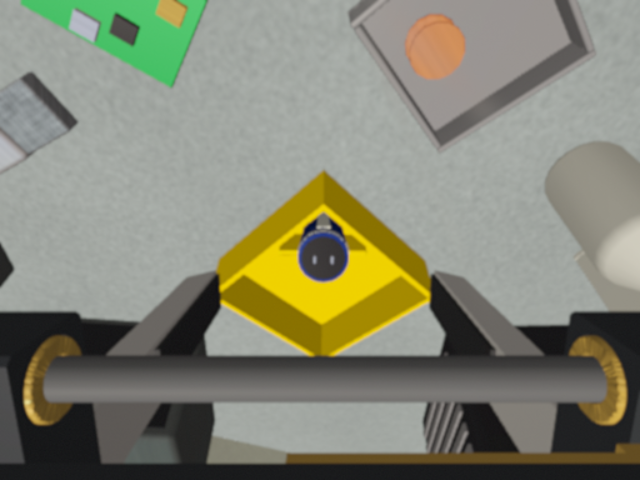

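The wrist view shows the capacitor top at (323,257), against a predicted (322,255). It's well aligned, so I'll descend and grip.

```bash
python3 -m jog '[[[0,-0.03,0.7],[0,0,0],0],[[0,-0.03,1.4],[0,0,0],0],[[0,-0.03,1.9],[0,0,0],0],[[0,-0.03,2.27],[0,0,0],0],[[0,-0.03,2.27],[0,0,0],0.5],[[0,-0.03,2.27],[0,0,0],1],[[0,-0.03,2.27],[0,0,0],1],[[0,-0.03,2.27],[0,0,0],1],[[0,-0.03,2.27],[0,0,0],1],[[0,-0.03,2.27],[0,0,0],1]]'; python3 -c "
from h import *
st()"
```

```text
time_s: 2.4
eef_pos: [0.5241, -0.2279, 0.2422]
tool_rot: [1.412, 2.323, -0.339]
ft_force: [-1.0, -0.2, 0.0]
gripper_width: 0.0373
grasp_force: 0.0
2.4 q [0.1028 0.4971 0.2157 1.9968 0.6422 0.3991 0.1903] F [-0.9867 -0.2162  0.0422] w 0.03725556628755384 gf 0.0 p [ 0.5241 -0.2279  0.2422] r [ 1.4125  2.3228 -0.3387]
```

```bash
python3 -m jog '[[[0,0,0],[0,0,0],1],[[0,0,0],[0,0,0],1],[[0,0,0],[0,0,0],1],[[0,0,0],[0,0,0],1]]'; python3 -m jog '[[[0,0,-0.2],[0,0,0],1],[[0,0,-0.6],[0,0,0],1],[[0,0,-1.2],[0,0,0],1],[[0,0,-1.9],[0,0,0],1],[[0,0,-2.6],[0,0,0],1],[[0,0,-3.2],[0,0,0],1],[[0,0,-3.6],[0,0,0],1],[[0,0,-3.6],[0,0,0],1]]';  python3 - <<'E'
from h import *
st(); p,*_=grab('wrist'); cv2.imwrite('pics/w2.png',cv2.resize(p[:,:,::-1],(640,480)))
RP=rot(-Z,XM); r=to(PAD+[0,0,.08],RP,.12)
E
```

```text
time_s: 2.9
eef_pos: [0.5241, -0.228, 0.2421]
tool_rot: [1.413, 2.323, -0.339]
ft_force: [-0.3, -0.6, 0.5]
gripper_width: 0.0295
grasp_force: 30.0
time_s: 3.9
eef_pos: [0.4939, -0.1695, 0.3715]
tool_rot: [1.412, 2.322, -0.337]
ft_force: [-0.1, -0.3, -1.5]
gripper_width: 0.0294
grasp_force: 30.0
3.9 q [0.0557 0.2155 0.1391 2.0194 0.5502 0.68   0.2724] F [-0.0674 -0.2571 -1.4935] w 0.029402054512385076 gf 29.99629408121109 p [ 0.4939 -0.1695  0.3715] r [ 1.4116  2.322  -0.3373]
shift [ 6.0637  8.5063 -4.4713] turn [-1.9238  3.0014 -8.0291] tcp [0.659  0.2507 0.42  ]
```

View pics/w2.png

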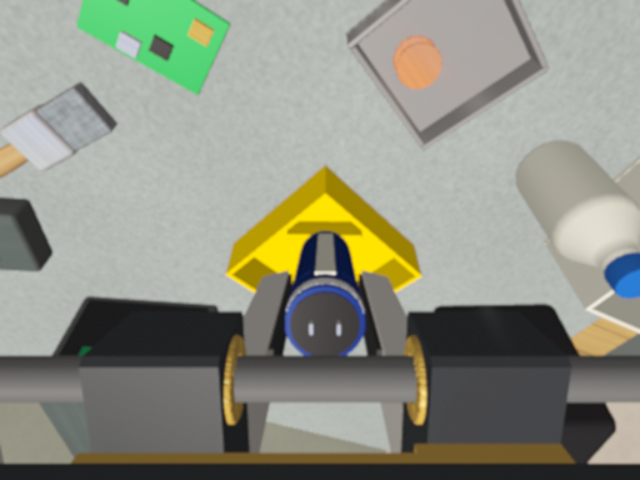

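```bash
python3 - <<'E'
from h import *
RP=rot(-Z,XM); r=to(np.array([.73,.03,.24]),RP); to(np.array([.72,.2507,.24]),RP,0,r)
E
```

```text
shift [ 0.9717  7.5425 -1.876 ] turn [-1.9238  3.0014 -8.0291] tcp [0.73 0.03 0.42]
shift [-0.0295  5.5231  0.    ] turn [0. 0. 0.] tcp [0.72   0.2507 0.42  ]
```

```bash
python3 -m jog '[[[0.1,0.75,-0.19],[-0.19,0.3,-0.8],1],[[0.2,1.5,-0.38],[-0.38,0.6,-1.6],1],[[0.3,2.26,-0.56],[-0.58,0.9,-2.4],1],[[0.4,3.0,-0.75],[-0.77,1.2,-3.2],1],[[0.5,3.77,-0.94],[-0.96,1.5,-4.0],1],[[0.6,4.5,-1.13],[-1.15,1.8,-4.8],1],[[0.7,5.3,-1.3],[-1.35,2.1,-5.6],1],[[0.8,6.0,-1.5],[-1.54,2.4,-6.4],1],[[0.9,6.8,-1.7],[-1.73,2.7,-7.2],1],[[0.97,7.54,-1.88],[-1.92,3.0,-8.03],1],[[0.97,7.54,-1.88],[-1.92,3.0,-8.03],1],[[0.97,7.54,-1.88],[-1.92,3.0,-8.03],1]]'
python3 - <<'E'
from h import *
st()
RP=rot(-Z,XM); r=to(np.array([.71,.2507,.24]),RP); to(PAD+[0,0,.14],RP,0,r)
E
```

```text
time_s: 5.45
eef_pos: [0.7301, 0.0291, 0.4184]
tool_rot: [0.076, -3.139, 0.002]
ft_force: [-0.5, -0.4, -1.6]
gripper_width: 0.0294
grasp_force: 30.0
5.45 q [ 0.091   0.6191 -0.2827  1.2826  0.1716  1.2654  1.4257] F [-0.5128 -0.3691 -1.5882] w 0.029408812861981 gf 29.996081292629242 p [0.7301 0.0291 0.4184] r [ 0.0765 -3.1386  0.002 ]
shift [ 0.2312  5.5572 -0.0455] turn [-0.0088 -0.015  -0.0137] tcp [0.71   0.2507 0.42  ]
shift [1.2734 0.0645 1.5   ] turn [0. 0. 0.] tcp [0.659  0.2507 0.36  ]
```

```bash
python3 -m jog '[[[0,0.6,0],[0,0,0],1],[[0,1.6,0],[0,0,0],1],[[0.05,2.6,0],[0,0,0],1],[[0.1,3.6,0],[0,0,0],1],[[0.15,4.6,0],[0,0,0],1],[[0.2,5.2,-0.03],[0,0,0],1],[[0.23,5.56,-0.05],[0,0,0],1],[[0.23,5.56,-0.05],[0,0,0],1],[[0.23,5.56,-0.05],[0,0,0],1]]'
python3 - <<'E'
from h import *
st(); p,*_=grab('scene'); cv2.imwrite('pics/s3.png',cv2.resize(p[:,:,::-1],(800,600)))
RP=rot(-Z,XM); r=to(PAD+[0,0,.10],RP)
E
```

```text
time_s: 6.58
eef_pos: [0.7102, 0.25, 0.4218]
tool_rot: [0.077, -3.14, 0.002]
ft_force: [-1.1, -0.2, -1.3]
gripper_width: 0.0292
grasp_force: 30.0
6.575 q [-0.201   0.6638 -0.3087  1.2048  0.1967  1.3022  1.1194] F [-1.1098 -0.2423 -1.3215] w 0.029233303105648402 gf 29.996032118797302 p [0.7102 0.25   0.4218] r [ 0.0765 -3.1404  0.0023]
shift [1.2767 0.0847 2.5442] turn [-0.0094 -0.0028 -0.0144] tcp [0.659  0.2507 0.32  ]
```

View pics/s3.png

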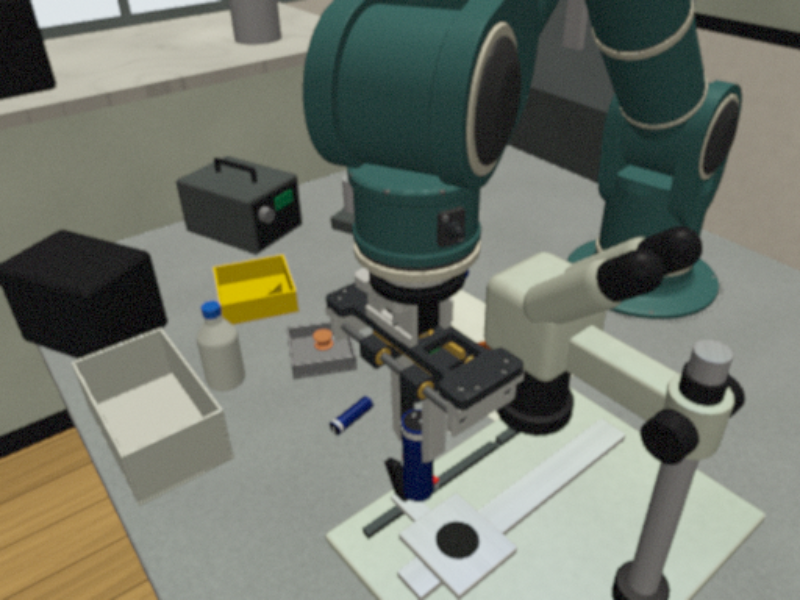

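The capacitor hangs vertical beside the head. Before lowering it, I'll check the arm's clearance to the head at the final pose.

```bash
python3 - <<'E'
from h import *
from scipy.spatial import cKDTree
grab('side')
M=[];A=[]
for n in('scene','side'):
    p,w=cloud(n); f=w.reshape(-1,3); c=p.reshape(-1,3).astype(int)
    hsv=cv2.cvtColor(p,cv2.COLOR_RGB2HSV).reshape(-1,3)
    t=(hsv[:,0]>78)&(hsv[:,0]<100)&(hsv[:,1]>90)&(f[:,2]>.4)&(f[:,0]>.5); A.append(f[t])
    m=(f[:,2]>.19)&(f[:,2]<.44)&(f[:,0]>.49)&(f[:,0]<.61)&(f[:,1]>.19)&(f[:,1]<.45)&~t; M.append(f[m])
M=np.vstack(M);A=np.vstack(A)
print('M',np.percentile(M,[1,99],axis=0)); print('A',A.min(0),A.max(0))
s=[.659-.7102,0,.30-.4218]
d,i=cKDTree(M).query(A+s); k=np.argsort(d)[:5]; print(d[k]); print((A+s)[k]); print(M[i[k]])
B=A+s
for z in np.arange(.3,.6,.03):
    q=B[(B[:,2]>z)&(B[:,2]<z+.03)]
    if len(q): print(round(z,2),len(q),q.min(0)[:2],q.max(0)[:2])
E
```

```text
M [[0.5011 0.2005 0.1927]
 [0.5959 0.4342 0.4277]]
A [0.5028 0.2008 0.4003] [0.7833 0.3696 0.6148]
[0.0042 0.0045 0.0055 0.0067 0.0076]
[[0.5298 0.3383 0.2999]
 [0.526  0.3668 0.2998]
 [0.5293 0.3367 0.298 ]
 [0.535  0.3516 0.2972]
 [0.5299 0.365  0.2963]]
[[0.5315 0.3387 0.3037]
 [0.5274 0.3689 0.3035]
 [0.5281 0.3345 0.303 ]
 [0.5339 0.3508 0.3038]
 [0.5296 0.3673 0.3035]]
0.3 21 [0.4578 0.2051] [0.7062 0.3492]
0.33 1876 [0.6111 0.2008] [0.7066 0.3099]
0.36 2081 [0.614  0.2021] [0.7082 0.3116]
0.39 1482 [0.5594 0.2278] [0.7295 0.3224]
0.42 2906 [0.5478 0.231 ] [0.7321 0.3237]
0.45 4518 [0.504  0.2061] [0.7296 0.3216]
0.48 2136 [0.5689 0.2042] [0.7104 0.312 ]
```

```bash
python3 - <<'E'
from h import *
p,d,K,T=load('scene'); 
p,w=cloud('scene')
f=w.reshape(-1,3); hsv=cv2.cvtColor(p,cv2.COLOR_RGB2HSV).reshape(-1,3)
t=(hsv[:,0]>78)&(hsv[:,0]<100)&(hsv[:,1]>90)&(f[:,2]>.46)&(f[:,0]>.5); A=f[t]+[-.0512,0,-.1218]
m=(f[:,2]>.3)&(f[:,2]<.44)&(f[:,0]>.45)&(f[:,0]<.62)&(f[:,1]>.18)&(f[:,1]<.45)&(hsv[:,1]<90); M=f[m]
for y in np.arange(.2,.44,.02):
    a=A[(abs(A[:,1]-y)<.01)&(A[:,0]<.62)]; b=M[abs(M[:,1]-y)<.01]
    print(round(y,2),'arm zmin',a[:,2].min() if len(a) else None,a[:,0].min() if len(a) else None,'scope zmax',b[:,2].max() if len(b) else None,b[:,0].max() if len(b) else None)
E
python3 -m jog '[[[0.3,0.03,0.1],[0,0,0],1],[[0.6,0.05,0.4],[0,0,0],1],[[0.9,0.07,0.9],[0,0,0],1],[[1.15,0.08,1.4],[0,0,0],1],[[1.28,0.085,1.8],[0,0,0],1],[[1.28,0.085,2.0],[0,0,0],1],[[1.28,0.085,2.0],[0,0,0],1],[[1.28,0.085,2.0],[0,0,0],1]]'
python3 - <<'E'
from h import *
st(); p,*_=grab('side'); to(PAD+[0,0,.08],rot(-Z,XM))
p,*_=grab('scene'); cv2.imwrite('pics/s4.png',cv2.resize(p[240:384,200:400,::-1],(800,576),interpolation=cv2.INTER_CUBIC))
E
```

```text
0.2 arm zmin None None scope zmax 0.34169559431757285 0.5948243719030124
0.22 arm zmin 0.4624926373785796 0.5040292094344864 scope zmax 0.3440066380920923 0.5978672144000742
0.24 arm zmin 0.4483059631504158 0.5141789697818234 scope zmax 0.3483777022367262 0.5964545818158524
0.26 arm zmin 0.4012753135407491 0.5479554468545769 scope zmax 0.3682519755974388 0.5969793309072777
0.28 arm zmin 0.44653337224729983 0.5844310831260079 scope zmax 0.3857516594948562 0.5972281368821777
0.3 arm zmin 0.42373916901999154 0.6088035305384306 scope zmax 0.4032913764415151 0.5960246751015605
0.32 arm zmin None None scope zmax 0.41784689538863906 0.5949470572190376
0.34 arm zmin None None scope zmax 0.42994383883987014 0.5918905527891827
0.36 arm zmin None None scope zmax 0.4304861530360883 0.5895680746083969
0.38 arm zmin None None scope zmax 0.31365473558630685 0.5616415058383148
0.4 arm zmin None None scope zmax 0.3571881957010207 0.5894417609116753
0.42 arm zmin None None scope zmax 0.35708952022419527 0.5885365881320899
time_s: 7.68
eef_pos: [0.6588, 0.2523, 0.3424]
tool_rot: [-0.079, 3.14, -0.0]
ft_force: [0.3, 0.7, -1.5]
gripper_width: 0.0295
grasp_force: 30.0
7.675 q [-0.2044  0.6371 -0.3129  1.4357  0.2072  1.101   1.0673] F [ 0.3464  0.7104 -1.5377] w 0.029531710368042665 gf 29.996116161346436 p [0.6588 0.2523 0.3424] r [-0.079   3.1403 -0.0004]
shift [-0.0052 -0.0413  1.0618] turn [-0.0017  0.0025 -0.0016] tcp [0.659  0.2507 0.3   ]
```

View pics/s4.png

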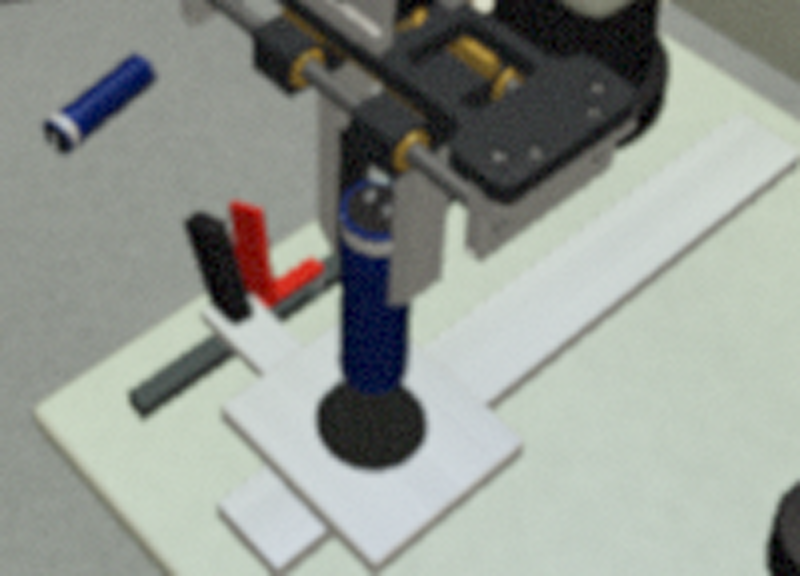

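The capacitor is above the pad, whose centre is at (371,423) in the crop, with its bottom at (375,390). I'll lower it slowly and stop on contact.

```bash
python3 -m jog '[[[0,-0.02,0.3],[0,0,0],1],[[0,-0.04,0.6],[0,0,0],1],[[0,-0.04,0.85],[0,0,0],1],[[0,-0.04,0.95],[0,0,0],1],[[0,-0.04,0.95],[0,0,0],1],[[0,-0.04,0.98],[0,0,0],1],[[0,-0.04,0.98],[0,0,0],1]]'
python3 -m jog '[[[0,0,0.03],[0,0,0],1],[[0,0,0.03],[0,0,0],1]]'; python3 - <<'E'
from h import *
grab('scene');p,w=cloud('scene'); q=w[(abs(w[...,0]-.659)<.03)&(abs(w[...,1]-.25)<.03)&(w[...,2]<.1)&(w[...,2]>.03)]
hsv=cv2.cvtColor(p,cv2.COLOR_RGB2HSV); m=(hsv[...,0]>105)&(hsv[...,0]<130)&(hsv[...,1]>130)&(abs(w[...,0]-.66)<.04)&(abs(w[...,1]-.25)<.04)
print(w[m][:,2].min(),w[m][:,2].max(),m.sum()); st()
E
```

```text
time_s: 8.65
eef_pos: [0.6584, 0.2507, 0.3029]
tool_rot: [0.079, -3.14, 0.001]
ft_force: [1.1, 0.8, -0.9]
gripper_width: 0.0295
grasp_force: 30.0
time_s: 8.9
eef_pos: [0.6584, 0.2507, 0.3014]
tool_rot: [0.079, -3.14, 0.001]
ft_force: [0.8, 0.1, -1.4]
gripper_width: 0.0296
grasp_force: 30.0
0.038885887801363705 0.296899000744036 443
8.95 q [-0.2068  0.6767 -0.3048  1.4676  0.2211  1.0319  1.0591] F [-0.922   0.0654 -1.9032] w 0.029789882092446908 gf 29.99604821205139 p [0.6584 0.2507 0.3014] r [ 0.0794 -3.14    0.001 ]
```

Close to contact. I'll take 1 mm steps.

```bash
for i in 1 2 3; do python3 -m jog '[[[0,0,0.025],[0,0,0],1],[[0,0,0.025],[0,0,0],1],[[0,0,0.025],[0,0,0],1]]' | grep -E 'eef|ft_'; done
```

```text
eef_pos: [0.6584, 0.2507, 0.3005]
ft_force: [-0.3, -0.0, 1.0]
eef_pos: [0.6587, 0.2507, 0.3005]
ft_force: [-0.5, -1.0, 8.7]
eef_pos: [0.6591, 0.2507, 0.3004]
ft_force: [-0.7, -3.3, 16.1]
```

Contact was at z≈0.3005. I'll unload 1.5 mm and open.

```bash
python3 -m jog '[[[0,0,-0.04],[0,0,0],1],[[0,0,-0.04],[0,0,0],1],[[0,0,-0.04],[0,0,0],0.6],[[0,0,-0.04],[0,0,0],0.45],[[0,0,-0.04],[0,0,0],0.3],[[0,0,-0.04],[0,0,0],0.1],[[0,0,-0.04],[0,0,0],0.1],[[0,0,-0.04],[0,0,0],0.1]]'
python3 -m jog '[[[0,0,-0.4],[0,0,0],0.1],[[0,0,-1.1],[0,0,0],0],[[0,0,-1.9],[0,0,0],0],[[0,0,-2.7],[0,0,0],0],[[-0.6,-0.6,-3.3],[0,0,0],0],[[-1.2,-1.5,-3.4],[0,0,0],0],[[-1.2,-2.5,-3.4],[0,0,0],0],[[-1.2,-3.6,-3.4],[0,0,0],0],[[-1.2,-4.8,-3.4],[0,0,0],0],[[-1.2,-6,-3.4],[0,0,0],0],[[-1.2,-6,-3.4],[0,0,0],0],[[-1.2,-6,-3.4],[0,0,0],0]]'
python3 - <<'E'
from h import *
st(); p,*_=grab('scene'); cv2.imwrite('pics/s5.png',cv2.resize(p[240:384,200:400,::-1],(800,576),interpolation=cv2.INTER_CUBIC))
G=PAD-.099*XM; G[2]=.067
a=np.radians(25); RG=rot(XM*np.sin(a)-Z*np.cos(a),-YM); print('grip',G)
r=to(G,RG,.1)
E
```

```text
time_s: 11.08
eef_pos: [0.6584, 0.2507, 0.3]
tool_rot: [0.079, -3.14, 0.001]
ft_force: [-0.3, -0.1, 0.4]
gripper_width: 0.0832
grasp_force: 0.0
time_s: 12.58
eef_pos: [0.7184, 0.0141, 0.4371]
tool_rot: [-0.08, 3.14, 0.0]
ft_force: [0.4, 0.3, 1.4]
gripper_width: 0.0943
grasp_force: 0.0
12.575 q [ 0.1145  0.5826 -0.2825  1.2997  0.1607  1.281   1.4521] F [0.3975 0.3353 1.3938] w 0.09427638475668146 gf 0.0 p [0.7184 0.0141 0.4371] r [-0.08    3.1404  0.0001]
grip [0.664  0.1518 0.067 ]
shift [1.1847 0.5332 2.903 ] turn [-2.4513  2.4493 11.0642] tcp [0.67   0.0336 0.3208]
```

View pics/s5.png

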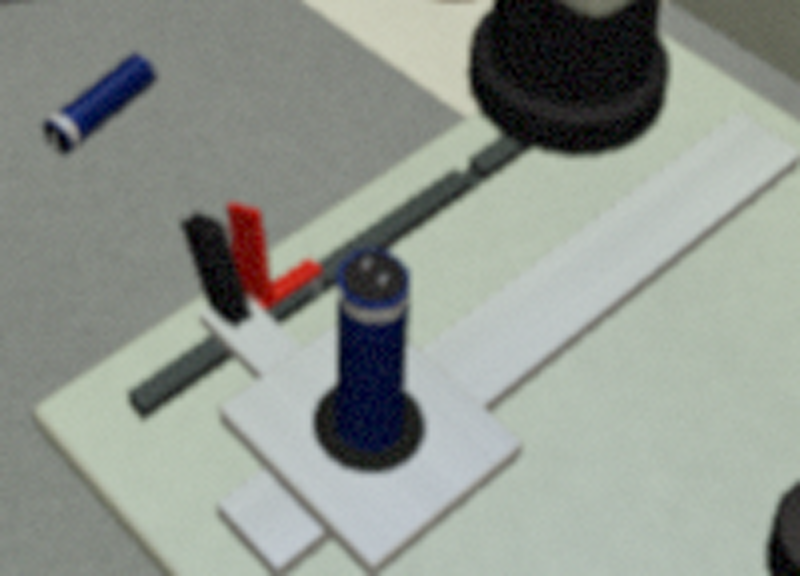

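The capacitor stands upright on the pad at (370,430), and the post and tab show at (215,265) and (250,255). Next I'll move to the grip pre-pose.

```bash
python3 -m jog '[[[0.1,0.04,0.24],[-0.2,0.2,0.92],0],[[0.2,0.09,0.48],[-0.41,0.41,1.84],0],[[0.3,0.13,0.72],[-0.61,0.61,2.77],0],[[0.4,0.18,0.97],[-0.82,0.82,3.69],0],[[0.5,0.22,1.2],[-1.02,1.02,4.6],0],[[0.6,0.27,1.45],[-1.23,1.22,5.53],0],[[0.7,0.31,1.7],[-1.43,1.43,6.45],0],[[0.8,0.36,1.93],[-1.63,1.63,7.38],0],[[0.9,0.4,2.2],[-1.84,1.84,8.3],0],[[1.0,0.45,2.4],[-2.04,2.04,9.22],0],[[1.1,0.5,2.65],[-2.25,2.25,10.14],0],[[1.18,0.53,2.9],[-2.45,2.45,11.06],0]]'
python3 -m jog '[[[0,0,0],[0,0,0],0],[[0,0,0],[0,0,0],0]]' >/dev/null
python3 - <<'E'
from h import *
st(); p,*_=grab('wrist'); grab('scene'); cv2.imwrite('pics/w6.png',cv2.resize(p[:,:,::-1],(640,480)))
G=PAD-.099*XM; G[2]=.067
a=np.radians(25); RG=rot(XM*np.sin(a)-Z*np.cos(a),-YM)
to(G,RG)
p,d,K,T=load('wrist')
for y in(-11,1,9,19):
    X=G+y/1000*YM; c=np.linalg.inv(T)@np.r_[X,1]; print('y',y,(K@c[:3]/c[2])[:2]*1.25)
# colour clouds in microscope axes relative to G
for n in('wrist','scene'):
    p,w=cloud(n); r=w-G; x,y,z=r@XM,r@YM,r[...,2]+.067
    slope=(x*-np.sin(a)+(z-.067)*np.cos(a)); across=x*np.cos(a)+(z-.067)*np.sin(a)
    near=(abs(across)<.02)&(abs(slope)<.012)&(abs(y)<.04)
    c=p.astype(int); red=near&(c[...,0]>2*c[...,1])&(c[...,0]>80); blk=near&(c.max(2)<70)
    for nm,m in(('red',red),('blk',blk)): print(n,nm,m.sum(),np.percentile(y[m],[2,50,98]) if m.any() else '',np.percentile(across[m],[2,98]) if m.any() else '')
E
```

```text
time_s: 14.12
eef_pos: [0.6701, 0.034, 0.3202]
tool_rot: [-1.927, -2.021, -0.427]
ft_force: [-0.1, -0.4, -0.5]
gripper_width: 0.0939
grasp_force: 0.0
14.375 q [ 0.0837  0.6022 -0.1353  1.5576 -0.4197  1.0378  0.2507] F [-0.3684  0.0389  0.1666] w 0.09384240951552396 gf 0.0 p [0.6705 0.033  0.3208] r [-1.9222 -2.0292 -0.4257]
shift [ 0.0252 -0.0115  2.5104] turn [-0.0016  0.0074  0.0141] tcp [0.6679 0.0759 0.2301]
y -11 [340.6091 245.7874]
y 1 [321.8041 245.7446]
y 9 [309.2664 245.7161]
y 19 [293.5931 245.6804]
wrist red 219 [0.0081 0.0115 0.0185] [-0.007   0.0114]
wrist blk 76 [-0.0125 -0.0078 -0.0033] [0.0111 0.0118]
scene red 98 [0.0077 0.0111 0.0159] [-0.0094  0.0115]
scene blk 109 [-0.0142 -0.0124 -0.004 ] [-0.0059  0.0122]
```

View pics/w6.png

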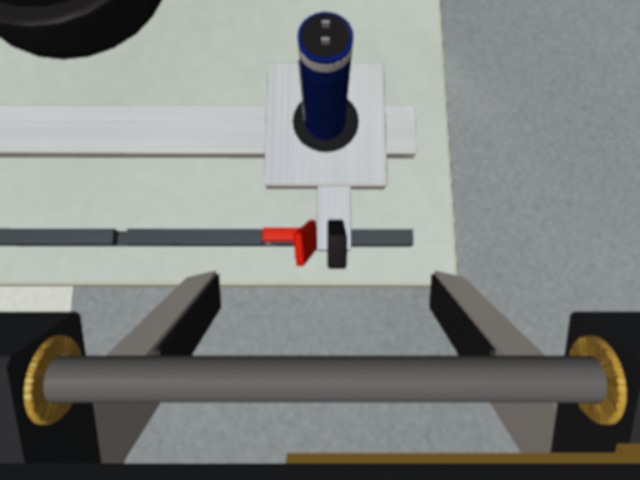

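The wrist view shows the tab at (305,240), the post at (337,243) and the capacitor standing. I'm aligned to about 1 mm, so I'll go in and squeeze.

```bash
python3 -m jog '[[[0.02,0.01,0.8],[0,0,0],0],[[0.02,0.01,1.6],[0,0,0],0],[[0.02,0.01,2.2],[0,0,0],0],[[0.02,0.01,2.5],[0,0,0],0],[[0.02,0.01,2.5],[0,0,0],0],[[0.02,0.01,2.5],[0,0,0],0.5],[[0.02,0.01,2.5],[0,0,0],0.7],[[0.02,0.01,2.5],[0,0,0],0.8],[[0.02,0.01,2.5],[0,0,0],1],[[0.02,0.01,2.5],[0,0,0],1],[[0.02,0.01,2.5],[0,0,0],1],[[0.02,0.01,2.5],[0,0,0],1]]'
python3 -m jog '[[[0,0,0],[0,0,0],1],[[0,0,0],[0,0,0],1],[[0,0,0],[0,0,0],1],[[0,0,0],[0,0,0],1]]'
python3 - <<'E'
from h import *
st(); R0=R.from_rotvec(robot.get_obs()['tool_rot']).as_matrix(); print('per 110mm +ym:',R0.T@(YM*.11)/.04)
G=PAD-.099*XM; o=robot.get_obs(); g=o['eef_pos']+.18*R0[:,2]; print('grasp rel G, xm ym z',(g-G)@XM,(g-G)@YM,g[2])
E
```

```text
time_s: 15.98
eef_pos: [0.6684, 0.0751, 0.2298]
tool_rot: [-1.926, -2.024, -0.425]
ft_force: [2.1, 0.2, -0.5]
gripper_width: 0.0276
grasp_force: 4.5
time_s: 16.48
eef_pos: [0.6685, 0.0751, 0.2299]
tool_rot: [-1.926, -2.025, -0.426]
ft_force: [1.3, -0.2, 0.6]
gripper_width: 0.0211
grasp_force: 30.0
16.475 q [ 0.0369  0.7125 -0.1577  1.605  -0.4427  0.8665  0.2631] F [ 1.3108 -0.2352  0.5859] w 0.02113236415194574 gf 30.00920534133911 p [0.6685 0.0751 0.2299] r [-1.9263 -2.0246 -0.4257]
per 110mm +ym: [-0.0025 -2.75    0.0007]
grasp rel G, xm ym z -0.0008646213662515745 -0.0005540896868565758 0.06667409898961796
```

Squeezed, with the opening at 21 mm. I'll slide 110 mm gently.

```bash
python3 -m jog '[[[0,-0.08,0],[0,0,0],1],[[0,-0.25,0],[0,0,0],1],[[0,-0.5,0],[0,0,0],1],[[0,-0.8,0],[0,0,0],1],[[0,-1.1,0],[0,0,0],1],[[0,-1.4,0],[0,0,0],1],[[0,-1.7,0],[0,0,0],1],[[0,-2.0,0],[0,0,0],1],[[0,-2.3,0],[0,0,0],1],[[0,-2.53,0],[0,0,0],1],[[0,-2.68,0],[0,0,0],1],[[0,-2.75,0],[0,0,0],1]]'
python3 -m jog '[[[0,0,0],[0,0,0],1],[[0,0,0],[0,0,0],1]]' >/dev/null
python3 - <<'E'
from h import *
st(); o=robot.get_obs(); print((o['eef_pos']-np.array([.6685,.0751,.2299]))@YM)
p,*_=grab('wrist'); cv2.imwrite('pics/w7.png',cv2.resize(p[:,:,::-1],(640,480)))
q,d,K,T=grab('scene'); p,w=cloud('scene')
O=PAD+.11*YM; r=w-O; x,y=r@XM,r@YM; z=w[...,2]
m=(abs(z-.04)<.004)&(abs(x)<.06)&(abs(y)<.07)&(p.min(2)>100); print('deck y',np.percentile(y[m],[1,99]),'x',np.percentile(x[m],[1,99]),m.sum())
hsv=cv2.cvtColor(p,cv2.COLOR_RGB2HSV); m=(hsv[...,0]>105)&(hsv[...,0]<130)&(hsv[...,1]>130)&(abs(x)<.04)&(abs(y)<.04)&(z<.14); print('cap',m.sum(),np.median(w[m],0),np.percentile(y[m],[2,98]),np.percentile(z[m],[2,98]))
E
```

```text
time_s: 17.98
eef_pos: [0.5584, 0.0695, 0.2299]
tool_rot: [-1.927, -2.024, -0.425]
ft_force: [1.9, -2.2, -2.6]
gripper_width: 0.0218
grasp_force: 30.0
18.225 q [ 0.0854  0.5629 -0.206   1.8971 -0.4959  0.7377  0.3391] F [-1.9588 -4.9493  0.0989] w 0.021609595512865388 gf 30.008456110954285 p [0.5587 0.0695 0.2299] r [-1.9263 -2.0244 -0.4252]
0.10997608333790876
deck y [-0.044   0.0449] x [-0.0565  0.05  ] 1531
cap 454 [0.5588 0.2538 0.0832] [-0.0139  0.0028] [0.0426 0.1353]
```

View pics/w7.png

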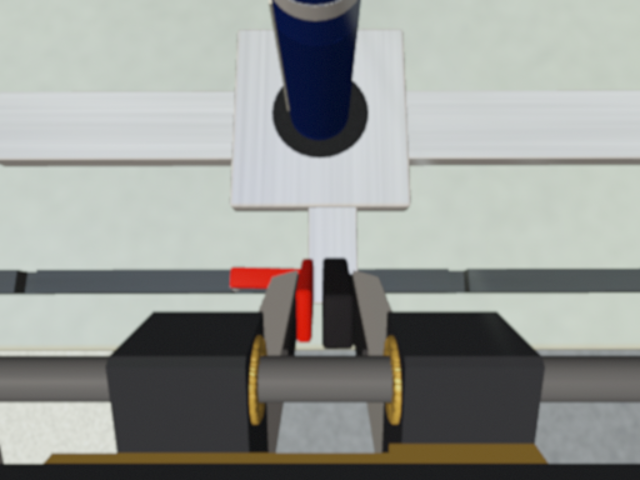

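The deck is centred under the lens to within 1 mm and the capacitor is standing at (318,110). Now I'll let go.

```bash
python3 -m jog '[[[0,0,0],[0,0,0],0.7],[[0,0,0],[0,0,0],0.6],[[0,0,0],[0,0,0],0.4],[[0,0,0],[0,0,0],0.1],[[0,0,0],[0,0,0],0],[[0,0,0],[0,0,0],0],[[0,0,0],[0,0,0],0]]'
python3 - <<'E'
from h import *
st(); p,*_=grab('wrist'); cv2.imwrite('pics/w8.png',cv2.resize(p[160:384,120:400,::-1],(800,640))[:600])
G=PAD-.099*XM+.11*YM; G[2]=.067; a=np.radians(25)
for n in('wrist','scene'):
    if n=='scene': grab(n)
    p,w=cloud(n); r=w-G; x,y,z=r@XM,r@YM,r[...,2]+.067
    slope=(x*-np.sin(a)+(z-.067)*np.cos(a)); across=x*np.cos(a)+(z-.067)*np.sin(a)
    near=(abs(across)<.02)&(abs(slope)<.012)&(abs(y)<.04)
    c=p.astype(int); red=near&(c[...,0]>2*c[...,1])&(c[...,0]>80); blk=near&(c.max(2)<70)&(abs(y)<.03)
    arm=(c[...,0]>2*c[...,1])&(c[...,0]>80)&(y>.025)&(y<.06)&(abs(x)<.06)
    print(n,[np.percentile(y[m],[2,50,98]) for m in(red,blk) if m.any()],'arm z',np.percentile(z[arm],[50,95]) if arm.any() else '')
E
```

```text
time_s: 19.2
eef_pos: [0.5586, 0.0696, 0.2299]
tool_rot: [-1.926, -2.024, -0.426]
ft_force: [-0.4, -0.4, -0.1]
gripper_width: 0.0842
grasp_force: 0.0
19.2 q [ 0.0854  0.5627 -0.2063  1.8973 -0.4961  0.7374  0.339 ] F [-0.4212 -0.4053 -0.1259] w 0.08422955644850663 gf 0.0 p [0.5586 0.0696 0.2299] r [-1.9264 -2.0245 -0.4256]
wrist [array([0.0064, 0.0096, 0.0152]), array([-0.0146, -0.0096, -0.0046])] arm z [0.0368 0.0381]
scene [array([0.006 , 0.0094, 0.0141]), array([-0.0167, -0.0147, -0.0058])] arm z [0.035  0.0371]
```

View pics/w8.png

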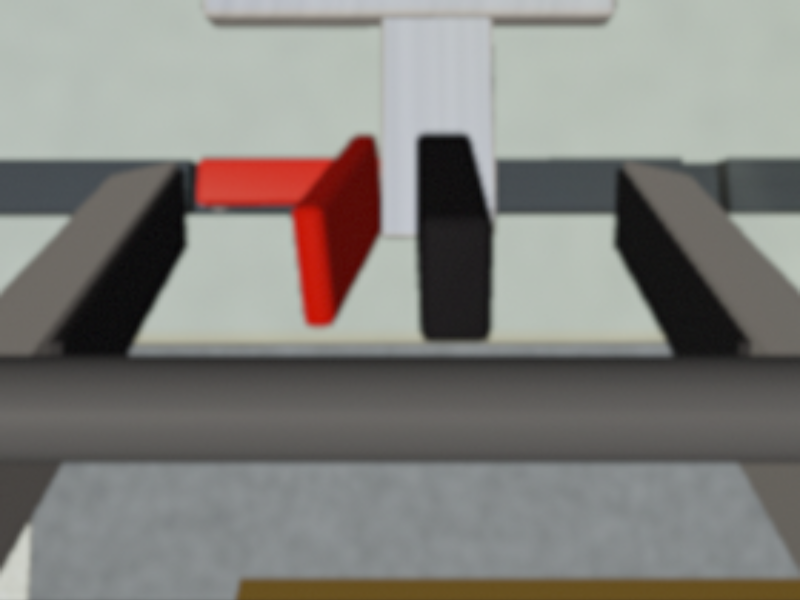

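The tab is back at full spread (the red–black gap of 19–24 mm matches the start) and its arm is down at 36–37 mm, so it has dropped into the notch. Now I'll withdraw along the tool axis.

```bash
python3 -m jog '[[[0,0,-0.3],[0,0,0],0],[[0,0,-0.9],[0,0,0],0],[[0,0,-1.6],[0,0,0],0],[[0,0,-2.4],[0,0,0],0],[[0,0,-3.2],[0,0,0],0],[[0,0,-4],[0,0,0],0],[[0,0,-4],[0,0,0],0],[[0,0,-4],[0,0,0],0]]'
python3 - <<'E'
from h import *
st(); p,*_=grab('scene'); cv2.imwrite('pics/s9.png',cv2.resize(p[150:384,180:492,::-1],(800,600),interpolation=cv2.INTER_CUBIC))
p,w=cloud('scene'); O=PAD+.11*YM; r=w-O; x,y=r@XM,r@YM; z=w[...,2]
m=(abs(z-.04)<.004)&(abs(x)<.06)&(abs(y)<.07)&(p.min(2)>100); print('deck y',np.percentile(y[m],[1,99]),'x',np.percentile(x[m],[1,99]))
c=p.astype(int); red=(c[...,0]>2*c[...,1])&(c[...,0]>80)&(abs(y)<.07)&(abs(x+.1)<.05)
for lo in(.03,.05,.06,.07): k=red&(z>lo)&(z<lo+.01); print(lo,np.percentile(y[k],[2,98]) if k.any() else '')
E
```

```text
time_s: 20.3
eef_pos: [0.5618, 0.0022, 0.3749]
tool_rot: [-1.926, -2.025, -0.425]
ft_force: [-0.8, 0.4, -0.8]
gripper_width: 0.0941
grasp_force: 0.0
20.3 q [ 0.1654  0.3644 -0.1531  1.798  -0.439   1.0602  0.303 ] F [-0.843   0.3673 -0.7836] w 0.09405215294496105 gf 0.0 p [0.5618 0.0022 0.3749] r [-1.9263 -2.0245 -0.4254]
deck y [-0.048   0.0403] x [-0.0563  0.0501]
0.03 [0.009  0.0407]
0.05 [0.0041 0.0086]
0.06 [0.0064 0.0111]
0.07 [0.0084 0.0153]
```

View pics/s9.png

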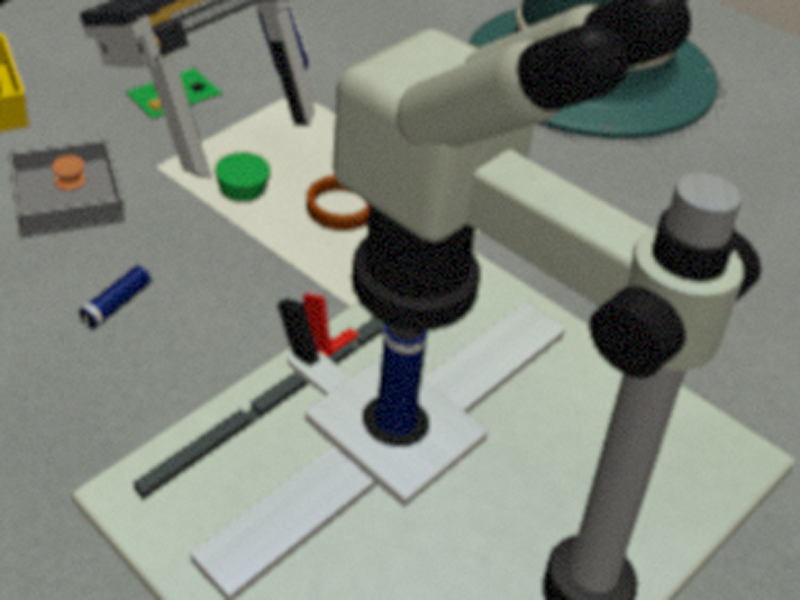

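The scene view shows the capacitor standing on the pad at (398,420) under the lens, with the tab fully released and the robot clear. The carriage sits about 2 mm short, inside its locked play.

```bash
python3 -c "
from station import robot
print(robot.hand_in())"
```

```text
the job is handed in; nothing more can be done
None
```

The job is handed in at about 20 s of the 69 s allowed: the capacitor stands upright on the pad under the lens, and the tab is fully released with the carriage locked at the second detent, about 2 mm short of centre by the cameras, at the limit of its locked play.

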